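Shut the microcentrifuge and start the spin

TASK

The rotor is loaded: with your fingertips gently push the centrifuge's open lid down from its outside until it is fully shut, then lightly press the start key (the large round middle one of the three keys on the sloping front panel) all the way in, let it spring back and draw clear. Grip and lift nothing; do not press the stop or lid-release key, turn the knob, touch the rotor or the inside of the lid, or disturb the rack, its tubes, the tip box or the bottle.

Things in the scene. Friction and masses are not known exactly. Their poses are not given: they have to be found in the camera images.
- centrifuge: benchtop microcentrifuge, cream shell, 250 mm deep (its x), 240 mm wide (its y), fixed. Origin: centre of its underside at bench height; x points from its front panel to its rear hinge, y to the left of someone facing the front, z up. Flat deck 110 mm high from x = -40 to +125 mm, with a round rotor bowl in it.
- panel: sloping front panel, 28 degrees to the horizontal, 62 mm high at the front edge, 107 mm at the top. Origin at its centre; x up the slope, y left, z square out of it. Left to right on its middle line: dark display, round knob (y = 27 mm), then three light-grey keys 40 mm apart: square stop (-15), round start (-55), oblong lid release (-95).
- lid (a joint): lid angle in rad: 0 fully shut, 1.25 fully open, starts at 0.6 to 1.1. Flat cream slab, 165 mm from hinge to front edge, 216 mm wide, 20 mm thick, round dark window in its outer face. The stiff hinge holds it wherever it is left, shut included; under 4 N at the front edge closes it. Shut, its outer face is 133 mm above the bench, its front edge at the top of the panel.
- lid_hinge (a point): middle of the hinge line, the lid's rear lower edge, 113 mm above the bench; the line runs along the centrifuge's y. Axes turn with the lid: z square to its outer face, pointing outward; -x from the hinge to the free front edge; y as the centrifuge's.
- lid_push (a point): middle of the lid's width on the outer face, 20 mm from the free front edge: a good place to push. Axes as lid_hinge; in that frame it lies at (-145, 0, 20) mm.
- lid_inside (a point): middle of the black rubber gasket, 152 x 196 x 3 mm, on the inside of the lid; axes as lid_hinge. Keep fingers off the gasket.
- rotor: aluminium rotor, 120 mm across, holding four microtubes, in the bowl under the lid; origin at the centre of its underside 51 mm above the bench, its hub's top 106 mm above the bench. Keep fingers off.
- start_key (a joint): travel of the start key in m: 0 up, 0.004 fully pressed. Round, 22 mm across, light grey with a small triangle outline, the middle one of the three keys; proud of the panel by 7 mm, travel 4 mm square to the panel, 1.2 N to start moving and 4 N fully down, springs back by itself.
- start_key_top (a point): centre of the start key's top. z is square to the panel and points out of it (up and toward the front), x points up the slope, y to the left.
- stop_key (a joint): travel of the stop key in m, same action as the start key. Square, 16 mm, light grey, square outline; 40 mm left of the start key. Not to be pressed.
- stop_key_top (a point): centre of the stop key's top, axes as the start key's.
- release_key (a joint): travel of the lid-release key in m, same action. Oblong, 24 mm up the slope by 14 mm wide, light grey; 40 mm right of the start key. Not to be pressed.
- release_key_top (a point): centre of the lid-release key's top, axes as the start key's.
- knob_mark (a point): white mark on the rim of the dark round speed knob (28 mm across, standing 15 mm proud of the panel, its axis 82 mm left of the start key). Not to be turned.
- tube_rack: loose stainless wire rack, 123 x 62 x 69 mm high, beside the centrifuge (either side); origin at the centre of its underside, long side along its x.
- blood_tube1: capped tube standing in the rack, 13 mm across with a 16 mm cap, 96 mm tall; origin at the centre of its bottom, z up the tube.
- blood_tube2: second capped tube, the same.
- blood_tube3: third capped tube, the same.
- tip_box: loose pipette-tip box, 120 x 82 x 62 mm high, on the centrifuge's other side; origin at the centre of its underside.
- reagent_bottle: loose white bottle with a cap, 50 mm across, 120 mm tall, near the left front corner of the centrifuge; origin at the centre of its underside.

How it is judged:
On the way, in this order (a step that is already met when the one before it is completed fails the run):
1. the lid is pushed fully shut (value of joint lid below 0.03 rad), for 0.2 s.
2. with the lid shut, the start key is pressed in (value of joint start_key above 0.003 m and value of joint lid below 0.03 rad), for 0.1 s.
At the end, for the whole second after the job is handed in: The lid is shut (within 0.03 rad, about 5 mm at its front edge), all three keys are up, the knob is where it was (its mark within 5 mm), and the rack, tubes, tip box and bottle stand within 20 mm of where they were (value of joint lid below 0.03 rad and value of joint each of start_key, stop_key, release_key below 0.001 m and distance of each of tube_rack, blood_tube1, blood_tube2, blood_tube3, tip_box, reagent_bottle from where it was at the start of the episode below 0.02 m and distance of knob_mark from where it was at the start of the episode below 0.005 m); the robot touches nothing.
It fails at once if the start key is pressed (beyond 2 mm) while the lid is open (value of joint start_key above 0.002 m and value of joint lid above 0.06 rad).
It fails at once if the stop or lid-release key is pressed (beyond 1.5 mm) or the knob is turned (its mark moves 5 mm) (value of joint any of stop_key, release_key above 0.0015 m or distance of knob_mark from where it was at the start of the episode above 0.005 m).
It fails at once if the lid is slammed (faster than 2.5 rad/s), the fingers push on the centrifuge with more than 45 N, or on the start key with more than 30 N (velocity of joint lid below -2.5 rad/s or contact force between the fingers and centrifuge above 45 N or contact force between the fingers and start_key_c0 above 30 N).
It fails at once if the fingers touch the inside of the lid or the rotor, as in gripping the lid (contact force between the fingers and lid_c0 above 0.5 N or contact force between the fingers and rotor above 0.5 N).
It fails at once if the rack, a tube, the tip box or the bottle is lifted or shifted by more than 20 mm (distance of any of tube_rack, blood_tube1, blood_tube2, blood_tube3, tip_box, reagent_bottle from where it was at the start of the episode above 0.02 m).
It also fails if it takes over 45 s, if anything falls off the work surface, if the arm or the gripper's body presses on something with over 40 N, if the wrist force passes 120 N, or if a joint passes its speed limit or range.

ROBOT

A 6-joint arm with a two-finger parallel gripper is mounted at the origin on the work surface. World frame = base frame: x ahead of the robot, y to its left, z up, the work surface at z = 0. Lengths are in m, angles in rad, forces in N, time in s.
With the tool pointing down it reaches from about 0.3 to 0.775 m from the base axis. Payload 14.6 kg.
Tool frame: the origin (TCP) lies on the centre line of the jaws, within the pads' length; the fingertips stand 17 mm ahead of it and the grasp point (between the pads) lies 2 mm behind it; z points along the fingers, y is the line along which they close (so a half turn about z gives the same grasp; the last joint's range is limited). The gripper opens to 85 mm and grips with 20 to 120 N. Pads are 22 mm wide; open, the fingers measure 114 mm over their backs; the gripper's body (76 mm by 85 mm) begins 54 mm behind the grasp point. The pads swing forward as they close: fully open they stand 13 mm farther back than shut.
Start: joints at [-1.198, 0.3, 1.521, -0, 1.321, -0.067], TCP at [0.234, -0.498, 0.248] pointing down, gripper open.
Joint ranges: [-3.03, 3.03], [-0.79, 2.21], [0.23, 2.52], [-1.04, 4.18], [0, 3.07], [-2.55, 2.55]. Speed limits (rad/s): [2.22, 2.22, 2.57, 3.14, 3.14, 3.14].

INTERFACE

Orientations are given as a unit quaternion [w, x, y, z].
In Python, from bench import arm gives the robot as it stands.
- The arm moves only by the tool servo_tool, never from a script. Its arguments are lists of equal length, an entry for each row: "hand": the finger opening in mm, from 0 to 85.4; "dp": the shift along the tool's x, y, z in mm, a list of three; "yaw": the turn about the tool's z in degrees. A call has 1 to 12 rows; each row is the pose to reach, as a shift and turn from the pose commanded when the call began, along the tool's axes at that moment; what a row does not reach only later rows make up. A row lasts 1/8 s, in which the tool goes at most 62.5 mm and 10.7 degrees, less where a joint would pass 70% of its speed; a pose out of reach is approached as far as the arm can. A call with a gripper value outside its range is refused whole. The fingers move at their own pace and stop on an object; "newtons" is the grip in N (left out, the last holds). Time passes only in rows, so rows that repeat a pose let the fingers close. It gives the time, the measured TCP pose, the force, the opening and the grip force at its end, in the units of the state.
- arm.state(): the state, without advancing time (a new reading comes with each control period).
- arm.get_image(name): name is "scene" or "top" or "wrist"; returns a dict with "img" (420x560x3 uint8, red, green, blue), "fovy" (degrees; the focal length in pixels is half the picture's height over the tangent of half this angle, whatever the lens; pixels are square), "cx", "cy" (the principal point, pixels), "distortion" ([k1, k2, p1, p2, k3] as OpenCV has them; the pictures are not rectified), "pose" (4x4, takes a point from camera to world coordinates); the wrist camera has in their place "T_tool_cam" (4x4, takes a point from camera to tool coordinates, whose origin is the TCP and whose axes are the flange's). Camera axes: x right, y down, z forward; pixel columns grow to the right and rows downward; lengths in m; the calibration is good to about 2 mm. A picture is of the moment at which its call begins: read the wrist's pose just before it. There is no depth.
- arm.job_done(): hands the job in; it is judged then, once.
Trained networks look in the newest picture that a camera, given by its name, has taken for a name from the list of things; names that differ only in an ending like _2 or _b are one class to them, and where a whole thing is asked for, a point or a joint stands for the part that bears it (a point fixed in the world has none). Each returns a list of dicts, best first, with "p" (0 to 1); they miss things now and then, are a little off and sometimes report something else, mostly with a low value. They report only what shows in the picture. A call takes as long as a camera call.
- arm.find_in(query, camera): "position" ([x, y, z] in m, in the coordinates of the camera as it stood for that picture, good to about 4 mm: the middle of the surface that is visible of it).
The state is a dict: "clock": time; "joint_positions": joint angles; "dq": joint speeds; "effort": joint torques, N m; "tool_pos": TCP position; "tool_rot": TCP orientation; "force": force on the tool from outside, world axes, zero at the start; "torque": the same for the moment, N m; "gripper_width": opening from 0.0 (shut) to 1.0 (fully open); "finger_force": force on a finger pad.
Only numpy, scipy, OpenCV 4.12 (cv2) and the standard library are available. Lean on these libraries where they do the work, as an engineer would, in place of code of your own. Each camera call takes 0.05 s, during which the arm holds its last target. There are 200 camera calls.

## Working session

There is one attempt and no reset: what is moved stays moved. The work goes in short steps, Python scripts to look and compute and a tool call to move; the robot and the scene stay as the last step left them, time stands still between calls to the robot, and variables do not carry over. Pictures are saved under pics/ and viewed, at most 10 in all, crops included, and the job is handed in when it is done.

Besides the shell and the picture viewer there is one more tool, called as name(argument=value, ...) on one line, values as JSON. servo_tool: Moves the arm, as the interface text tells. Its arguments: {"type":"object","properties":{"hand":{"type":"array"},"dp":{"type":"array"},"yaw":{"type":"array"},"newtons":{"type":"number"}},"required":["hand","dp","yaw"]}

```bash
mkdir -p pics
cat > h.py <<'E'
import numpy as np, cv2
from bench import arm
from scipy.spatial.transform import Rotation as R
def Rt(q): return R.from_quat([q[1],q[2],q[3],q[0]])
E
python3 - <<'E'
from h import *
s=arm.state(); print(s['clock'],s['tool_pos'],s['tool_rot'])
ims=[]
for c in ['scene','top']:
    d=arm.get_image(c); P=np.array(d['pose'])
    cv2.imwrite(f'pics/{c}0.png',d['img'][:,:,::-1])
    print(c,d['fovy'],d['cx'],d['cy'],d['distortion']); print(P.round(3).tolist())
    for q in ['centrifuge','panel','lid','lid_push','lid_hinge','start_key_top','stop_key_top','release_key_top','knob_mark','reagent_bottle','tube_rack','tip_box','blood_tube1']:
        r=arm.find_in(q,c)
        print(q,[(round(x['p'],2),(P[:3,:3]@x['position']+P[:3,3]).round(3).tolist()) for x in r[:2]])
E
```

```text
0.0 [ 0.23408562 -0.49746497  0.24773028] [-5.55007886e-04  9.75917471e-01  2.18139345e-01 -8.45081830e-05]
scene 46.48885348188686 278.63514543304865 209.7018236179587 [-0.0048724  0.         0.         0.         0.       ]
[[-0.826, 0.404, -0.393, 1.084], [0.563, 0.572, -0.596, 0.809], [-0.016, -0.714, -0.7, 0.977], [0.0, 0.0, 0.0, 1.0]]
centrifuge [(0.72, [0.679, -0.078, 0.113])]
panel [(0.87, [0.512, -0.112, 0.094])]
lid [(0.68, [0.683, -0.102, 0.2]), (0.18, [0.513, -0.121, 0.1])]
lid_push [(0.68, [0.694, -0.103, 0.202])]
lid_hinge [(0.72, [0.69, -0.098, 0.207])]
start_key_top []
stop_key_top []
release_key_top [(0.22, [0.425, 0.051, 0.064])]
knob_mark [(0.73, [0.516, -0.116, 0.093])]
reagent_bottle [(0.73, [0.426, 0.05, 0.065]), (0.38, [0.693, -0.367, 0.052])]
tube_rack [(0.87, [0.575, 0.088, 0.018]), (0.51, [0.69, -0.098, 0.206])]
tip_box [(0.36, [0.691, -0.364, 0.051])]
blood_tube1 [(0.53, [0.579, 0.084, 0.072]), (0.51, [0.539, 0.105, 0.063])]
top 51.77097691259946 278.29500541508764 208.73626094987128 [-0.08472828  0.          0.          0.          0.        ]
[[0.025, -0.996, 0.084, 0.513], [-1.0, -0.024, 0.015, 0.045], [-0.012, -0.084, -0.996, 0.969], [0.0, 0.0, 0.0, 1.0]]
centrifuge [(0.77, [0.607, -0.128, 0.114])]
panel [(0.84, [0.516, -0.152, 0.088]), (0.74, [0.423, 0.039, 0.084])]
lid [(0.92, [0.672, -0.116, 0.23]), (0.69, [0.571, 0.078, 0.096])]
lid_push [(0.95, [0.674, -0.116, 0.231])]
lid_hinge [(0.88, [0.671, -0.114, 0.232])]
start_key_top [(0.45, [0.529, -0.208, 0.088]), (0.35, [0.51, -0.124, 0.101])]
stop_key_top [(0.56, [0.67, -0.114, 0.23])]
release_key_top []
knob_mark [(0.67, [0.509, -0.124, 0.099])]
reagent_bottle [(0.58, [0.422, 0.04, 0.085]), (0.17, [0.635, -0.322, 0.053])]
tube_rack [(0.65, [0.563, 0.08, 0.003]), (0.58, [0.532, -0.249, 0.087])]
tip_box [(0.71, [0.634, -0.324, 0.052])]
blood_tube1 [(0.51, [0.536, 0.102, 0.099]), (0.47, [0.615, 0.057, 0.101])]
```

View pics/top0.png

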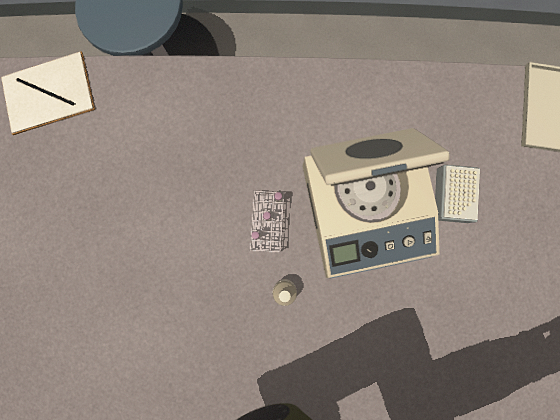

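View pics/scene0.png

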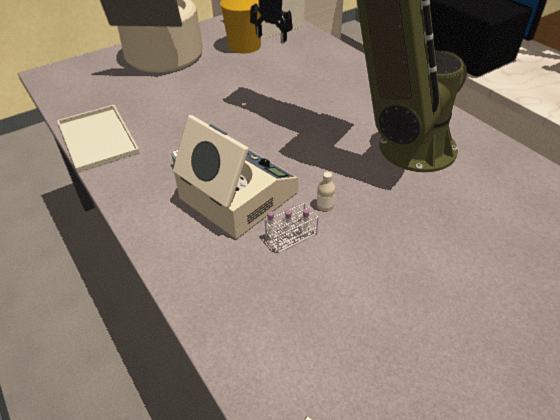

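Top view: the stop, start and release keys are at about (390,246), (409,242) and (428,238), and the knob is at (370,250). The lid stands open at the rear. The bottle is at (285,292), the rack at (270,220), and the tip box on the right at (460,193). I'll take an enlarged crop to get exact pixels.

Run:
```python
import cv2
i=cv2.imread('pics/top0.png')[125:285,295:460]
cv2.imwrite('pics/crop.png',cv2.resize(i,None,fx=3.7,fy=3.7,interpolation=cv2.INTER_CUBIC))
```

```text
(no output)
```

View pics/crop.png

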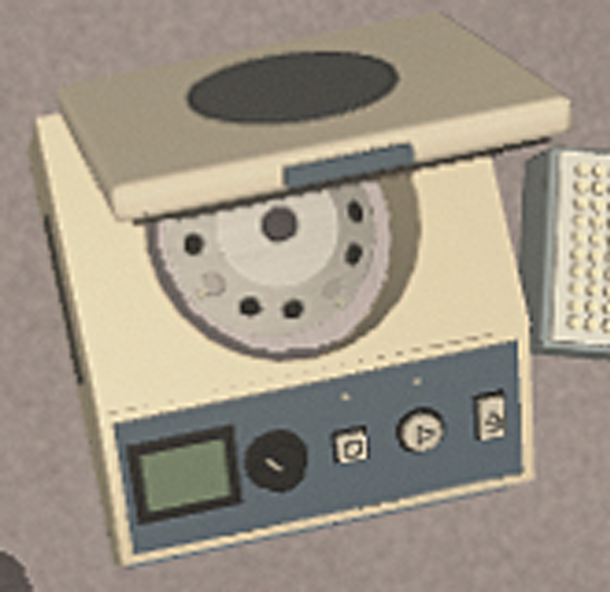

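The crop shows stop (352,446), start (423,432), release (491,417) and the knob top (276,460). The lid's front outer edge runs (118,187)–(568,99) and its rear outer edge (60,92)–(443,14). I'll fit the pose and lid angle to these.

```bash
cat > fit.py <<'E'
from h import *
from scipy.optimize import least_squares
def pan(a,y,n):
    s,c=np.sin(np.radians(28)),np.cos(np.radians(28)); return [-.0825+a*c-n*s,y,.0845+a*s+n*c]
def lidp(x,y,z,t):  # x<0 to front edge
    return [.125-.0+x*np.cos(t)+z*np.sin(t),y,.113-x*np.sin(t)+z*np.cos(t)]
def hx(o,p,t): p=lidp(*p,t); return [p[0]+o,p[1],p[2]]
def W(v,p): return R.from_euler('z',v[2]).apply(p)+[v[0],v[1],0]
E
python3 - <<'E'
from fit import *
d=arm.get_image('top');P=np.array(d['pose']);f=210/np.tan(np.radians(d['fovy']/2))
K=np.array([[f,0,d['cx']],[0,f,d['cy']],[0,0,1]]);T=np.linalg.inv(P)
rv=cv2.Rodrigues(T[:3,:3])[0];D=np.array(d['distortion'])
proj=lambda X:cv2.projectPoints(np.array(X,float),rv,T[:3,3],K,D)[0][:,0]
uv=np.array([(352,446),(423,432),(491,417),(276,460),(124,565),(118,187),(568,99),(60,92),(443,14)],float)
uv=(uv+.5)/3.7-.5+[295,125]
H=-.0825+.0425+.165  # hinge x: lid front edge at x=-40 when shut
def pts(v):
    o=H-.125;t=v[3]
    L=[pan(0,-.015,.007),pan(0,-.055,.007),pan(0,-.095,.007),pan(0,.027,.015),[-.125,.12,.062]]+[hx(o,p,t) for p in [(-.165,.108,.02),(-.165,-.108,.02),(0,.108,.02),(0,-.108,.02)]]
    return W(v,np.array(L))
res=lambda v:(proj(pts(v))-uv).ravel()
r=least_squares(res,[.61,-.13,.1,.8],loss='soft_l1');v=r.x
print(v.round(4).tolist());print(res(v).reshape(-1,2).round(1).tolist())
np.save('v.npy',v)
print('key',W(v,pan(0,-.055,.007)),'lid_push',W(v,lidp(-.145,0,.02,v[3])),'edge',W(v,lidp(-.165,0,.02,v[3])))
t=Rt(arm.state()['tool_rot']).as_matrix();print(t.round(3).tolist(),arm.state()['clock'])
E
```

```text
[0.598, -0.1374, 0.2189, 1.0209]
[[0.2, 0.4], [0.0, 0.3], [0.6, 0.5], [1.6, 2.6], [-0.9, -0.5], [-1.9, 0.4], [2.7, -0.2], [-1.7, -4.6], [-0.0, -3.6]]
key [ 0.5261846  -0.20974104  0.09068063] lid_push [ 0.6626815  -0.12303607  0.24707818] edge [ 0.65247951 -0.12530528  0.26413017]
[[0.905, 0.426, 0.0], [0.426, -0.905, -0.0], [-0.0, 0.0, -1.0]] 1.45
```

servo_tool(hand=[0,0,0,0,0,0,0,0,0,0,0,0], dp=[[20,-7,0],[55,-20,0],[90,-33,0],[130,-48,0],[170,-63,0],[210,-78,0],[250,-92,0],[290,-107,0],[330,-122,0],[360,-133,0],[376,-139,0],[376,-139,0]], yaw=[1,2,4,6,8,10,12,12.7,12.7,12.7,12.7,12.7])

```text
clock: 2.95
tool_pos: [0.5154, -0.2115, 0.2481]
tool_rot: [-0.0, 0.994, 0.109, -0.0]
force: [-0.6, -0.3, -0.1]
gripper_width: 0.001
finger_force: 0.0
```

Run:
```python
from fit import *
s=arm.state();print(s['clock'],s['tool_pos'],s['gripper_width'],s['force']);Rm=Rt(s['tool_rot']).as_matrix();print(Rm.round(3).tolist())
d=arm.get_image('wrist');Tc=np.array(d['T_tool_cam']);M=np.eye(4);M[:3,:3]=Rm;M[:3,3]=s['tool_pos'];C=M@Tc
cv2.imwrite('pics/wr1.png',d['img'][:,:,::-1])
np.savez('wr1.npz',C=C,fovy=d['fovy'],cx=d['cx'],cy=d['cy'],D=d['distortion'])
for q in ['start_key_top','stop_key_top','release_key_top','knob_mark','lid_push','panel']:
    r=arm.find_in(q,'wrist'); print(q,[(round(x['p'],2),(C[:3,:3]@x['position']+C[:3,3]).round(3).tolist()) for x in r[:2]])
f=210/np.tan(np.radians(d['fovy']/2));K=np.array([[f,0,d['cx']],[0,f,d['cy']],[0,0,1]]);T=np.linalg.inv(C)
v=np.load('v.npy')
X=[W(v,p) for p in [pan(0,-.015,.007),pan(0,-.055,.007),pan(0,-.095,.007),pan(0,.027,.015),lidp(-.165,.108,.02,v[3]),lidp(-.165,-.108,.02,v[3])]]
print(cv2.projectPoints(np.array(X),cv2.Rodrigues(T[:3,:3])[0],T[:3,3],K,np.array(d['distortion']))[0][:,0].round().tolist())
```

```text
2.95 [ 0.51535785 -0.21152244  0.24810988] 0.001121740738744263 [-0.63169629 -0.25180242 -0.14333907]
[[0.976, 0.218, -0.0], [0.218, -0.976, 0.0], [-0.0, -0.0, -1.0]]
start_key_top [(0.68, [0.53, -0.203, 0.095])]
stop_key_top [(0.58, [0.519, -0.171, 0.091]), (0.2, [0.427, 0.021, 0.06])]
release_key_top [(0.67, [0.537, -0.25, 0.093])]
knob_mark [(0.69, [0.509, -0.127, 0.097]), (0.22, [0.522, -0.155, 0.087])]
lid_push []
panel [(0.57, [0.524, -0.153, 0.089])]
[[233.0, 189.0], [278.0, 189.0], [324.0, 189.0], [183.0, 195.0], [-390.0, -211.0], [493.0, -207.0]]
```

View pics/wr1.png

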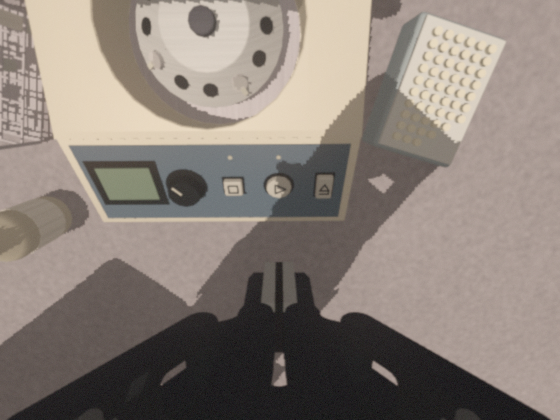

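The wrist view shows the keys at (233,187), (279,186) and (324,185), with 189 predicted for the row. So the pose holds to about 2 mm up the slope. The lid angle is less certain, so I'll refine it from the scene camera.

Run:
```python
from fit import *
d=arm.get_image('scene');i=d['img'][105:245,165:310,::-1]
cv2.imwrite('pics/crop2.png',cv2.resize(i,None,fx=4,fy=4,interpolation=cv2.INTER_CUBIC))
C=np.array(d['pose']);f=210/np.tan(np.radians(d['fovy']/2));K=np.array([[f,0,d['cx']],[0,f,d['cy']],[0,0,1]]);T=np.linalg.inv(C)
v=np.load('v.npy')
for t in [.7,.8,.9,1.0,1.1]:
    X=[W(v+[.002,0,0,0],p) for p in [lidp(-.165,.108,.02,t),lidp(-.165,-.108,.02,t),lidp(0,.108,.02,t),lidp(0,-.108,.02,t),lidp(-.165,.108,0,t)]]
    u=cv2.projectPoints(np.array(X),cv2.Rodrigues(T[:3,:3])[0],T[:3,3],K,np.array(d['distortion']))[0][:,0]
    print(t,((u-[165,105]+.5)*4-.5).round().tolist())
```

```text
0.7 [[373.0, 180.0], [147.0, 49.0], [239.0, 408.0], [25.0, 259.0], [389.0, 190.0]]
0.8 [[358.0, 175.0], [131.0, 44.0], [237.0, 410.0], [24.0, 262.0], [376.0, 183.0]]
0.9 [[341.0, 173.0], [113.0, 40.0], [236.0, 413.0], [23.0, 264.0], [361.0, 178.0]]
1.0 [[323.0, 174.0], [94.0, 39.0], [235.0, 416.0], [22.0, 267.0], [344.0, 175.0]]
1.1 [[304.0, 177.0], [74.0, 41.0], [234.0, 419.0], [21.0, 270.0], [326.0, 175.0]]
```

View pics/crop2.png

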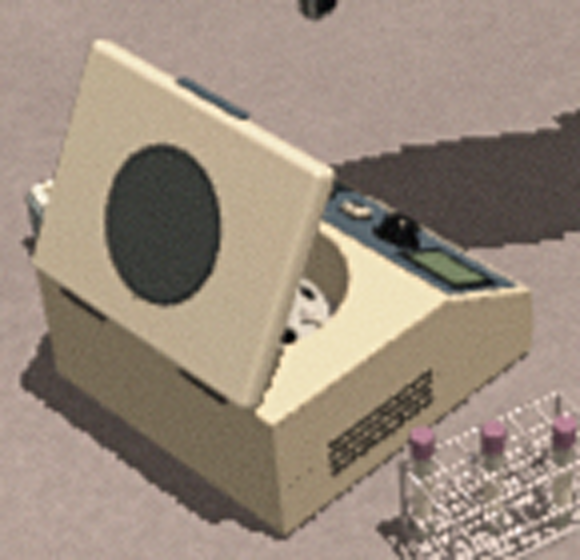

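Scene crop: the lid's outer corners are at (325,178) and (98,42) at the front edge and (248,405) and (38,260) at the rear. That gives a lid angle of about 1.05 rad, with the hinge about 5 mm ahead of the model. Next I'll plan the arc.

Run:
```python
from fit import *
v=np.load('v.npy')+[.002,0,0,0]
s=arm.state();Rm=Rt(s['tool_rot']).as_matrix();p0=np.array(s['tool_pos'])
print(s['clock'],s['force'])
def tgt(t,gap,S=.14):
    c=np.array(hx(-.005,(-S,0,.02+gap),t));c[0]+=.011;c[2]+=.017
    return W(v,c)
for g,t in [(.06,1.05),(.03,1.05),(.01,1.05)]+[(0,x) for x in np.arange(1.05,-.01,-.15)]:
    w=tgt(t,g); print(round(t,2),g,w.round(3),(Rm.T@(w-p0)*1000).round(1))
print('key',(Rm.T@(W(v,pan(0,-.055,.007))-p0)*1000).round(1))
```

```text
3.35 [ 0.72631454 -0.01363022  0.02648296]
1.05 0.06 [ 0.728 -0.109  0.291] [230.  -54.9 -42.8]
1.05 0.03 [ 0.702 -0.115  0.276] [203.9 -54.9 -27.9]
1.05 0.01 [ 0.685 -0.118  0.266] [186.6 -54.8 -18. ]
1.05 0 [ 0.677 -0.12   0.261] [177.9 -54.8 -13. ]
0.9 0 [ 0.658 -0.124  0.252] [158.9 -54.8  -3.7]
0.75 0 [ 0.641 -0.128  0.24 ] [141.4 -54.8   8.3]
0.6 0 [ 0.626 -0.132  0.226] [126.  -54.8  22.8]
0.45 0 [ 0.613 -0.134  0.209] [112.9 -54.7  39.5]
0.3 0 [ 0.603 -0.137  0.19 ] [102.4 -54.7  57.9]
0.15 0 [ 0.596 -0.138  0.171] [ 94.8 -54.7  77.7]
-0.0 0 [ 0.591 -0.139  0.15 ] [ 90.2 -54.7  98.4]
key [ 13.5   0.4 157.7]
```

servo_tool(hand=[0,0,0,0,0,0,0,0,0,0,0,0], dp=[[0,0,-30],[0,0,-65],[10,-3,-95],[40,-10,-110],[75,-18,-110],[110,-27,-110],[145,-37,-110],[180,-46,-110],[212,-52,-105],[230,-55,-85],[230,-55,-60],[230,-55,-43]], yaw=[0,0,0,0,0,0,0,0,0,0,0,0])

```text
clock: 4.85
tool_pos: [0.7277, -0.1085, 0.2896]
tool_rot: [-0.0, 0.994, 0.109, -0.001]
force: [0.2, 1.0, 1.1]
gripper_width: 0.001
finger_force: 0.0
```

servo_tool(hand=[0,0,0,0,0,0,0,0], dp=[[-8,0,4],[-17,0,10],[-26,0,15],[-34,0,20],[-40,0,23],[-46,0,27],[-52,0,30],[-58,0,33]], yaw=[0,0,0,0,0,0,0,0])

```text
clock: 5.85
tool_pos: [0.6711, -0.1209, 0.2585]
tool_rot: [0.0, 0.994, 0.109, 0.001]
force: [2.4, 0.6, 3.2]
gripper_width: 0.002
finger_force: 1.4
```

Contact is made at about 4 N with the lid moving. I'll follow the arc.

servo_tool(hand=[0,0,0,0,0,0,0,0,0,0,0,0], dp=[[-6,0,3],[-13,0,6],[-19,0,10],[-25,0,14],[-31,0,18],[-36,0,23],[-41,0,28],[-46,0,33],[-52,0,41],[-59,0,50],[-64,0,58],[-69,0,66]], yaw=[0,0,0,0,0,0,0,0,0,0,0,0])

```text
clock: 7.35
tool_pos: [0.6036, -0.1358, 0.1916]
tool_rot: [-0.0, 0.994, 0.109, 0.0]
force: [2.8, 0.4, 1.0]
gripper_width: 0.0
finger_force: 0.8
```

servo_tool(hand=[0,0,0,0,0], dp=[[-3,0,6],[-5,0,12],[-7,0,18],[-9,0,24],[-10,0,29]], yaw=[0,0,0,0,0])

```text
clock: 7.98
tool_pos: [0.5939, -0.138, 0.1628]
tool_rot: [-0.0, 0.994, 0.109, -0.0]
force: [-0.3, -0.4, 1.0]
gripper_width: 0.001
finger_force: 0.9
```

servo_tool(hand=[0,0,0,0], dp=[[0,0,3],[0,0,6],[0,0,8.5],[0,0,10.5]], yaw=[0,0,0,0])

```text
clock: 8.48
tool_pos: [0.5941, -0.138, 0.1527]
tool_rot: [0.0, 0.994, 0.109, -0.0]
force: [-1.7, -0.1, 1.2]
gripper_width: -0.002
finger_force: 0.8
```

servo_tool(hand=[0,0], dp=[[0,0,0.7],[0,0,1.2]], yaw=[0,0])

```text
clock: 8.72
tool_pos: [0.5941, -0.138, 0.1516]
tool_rot: [-0.0, 0.994, 0.109, 0.0]
force: [-1.3, -0.6, 1.3]
gripper_width: -0.001
finger_force: 0.7
```

servo_tool(hand=[0,0], dp=[[0,0,0.7],[0,0,1.2]], yaw=[0,0])

```text
clock: 8.98
tool_pos: [0.5941, -0.138, 0.1504]
tool_rot: [-0.0, 0.994, 0.109, -0.0]
force: [-1.4, -0.4, 1.4]
gripper_width: 0.002
finger_force: 0.8
```

servo_tool(hand=[0,0], dp=[[0,0,0.5],[0,0,0.8]], yaw=[0,0])

```text
clock: 9.22
tool_pos: [0.5941, -0.138, 0.15]
tool_rot: [0.0, 0.994, 0.109, 0.0]
force: [-4.5, -0.1, 7.9]
gripper_width: -0.003
finger_force: 3.9
```

The force has risen to 8 N at exactly the nominal shut height. I'll hold briefly, then back off and move to the front above the keys.

servo_tool(hand=[0,0,0], dp=[[0,0,0.3],[0,0,0.3],[0,0,0.3]], yaw=[0,0,0])

```text
clock: 9.6
tool_pos: [0.5941, -0.138, 0.1501]
tool_rot: [0.0, 0.994, 0.109, 0.0]
force: [-4.5, 0.5, 7.6]
gripper_width: -0.002
finger_force: 4.2
```

servo_tool(hand=[0,0,0,0,0,0,0,0,0], dp=[[0,0,-5],[0,0,-25],[0,0,-55],[-5,5,-80],[-30,20,-90],[-60,40,-90],[-85,55,-90],[-90,55,-90],[-90,55,-90]], yaw=[0,0,0,0,0,0,0,0,0])

```text
clock: 10.72
tool_pos: [0.5184, -0.2109, 0.2395]
tool_rot: [0.0, 0.994, 0.109, 0.0]
force: [0.8, 0.7, -0.2]
gripper_width: 0.01
finger_force: 0.0
```

Run:
```python
from fit import *
s=arm.state();print(s['clock'],s['tool_pos'],s['force']);Rm=Rt(s['tool_rot']).as_matrix();p0=np.array(s['tool_pos'])
d=arm.get_image('wrist');M=np.eye(4);M[:3,:3]=Rm;M[:3,3]=p0;C=M@np.array(d['T_tool_cam'])
cv2.imwrite('pics/wr2.png',d['img'][:,:,::-1])
f=210/np.tan(np.radians(d['fovy']/2));K=np.array([[f,0,d['cx']],[0,f,d['cy']],[0,0,1]]);T=np.linalg.inv(C)
v=np.load('v.npy')+[.002,0,0,0]
X=[W(v,p) for p in [pan(0,-.015,.007),pan(0,-.055,.007),pan(0,-.095,.007),pan(0,.027,.015),lidp(-.165,.108,.02,0),lidp(-.165,-.108,.02,0)]]
print(cv2.projectPoints(np.array(X),cv2.Rodrigues(T[:3,:3])[0],T[:3,3],K,np.array(d['distortion']))[0][:,0].round().tolist())
print('key',(Rm.T@(X[1]-p0)*1000).round(1))
```

```text
10.725 [ 0.51835386 -0.21089231  0.2394509 ] [ 0.76530628  0.71596207 -0.17962097]
[[232.0, 193.0], [279.0, 193.0], [325.0, 193.0], [181.0, 200.0], [42.0, 144.0], [355.0, 143.0]]
key [  9.8   1.  148.8]
```

View pics/wr2.png

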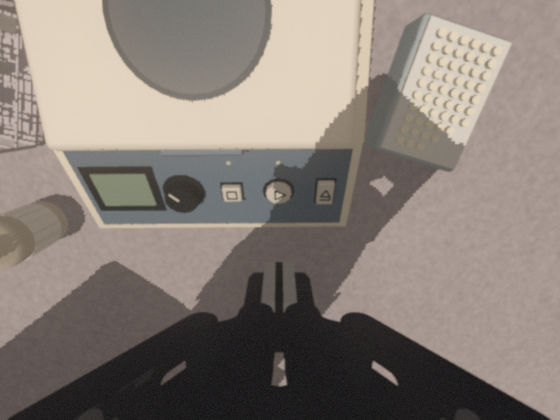

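The lid is shut, its front edge straight along row ~147. The start key is at (279,193), exactly where predicted. Now I'll descend onto the key.

servo_tool(hand=[0,0,0,0,0,0,0], dp=[[3,1,20],[3,1,50],[3,1,80],[3,1,105],[3,1,118],[3,1,123],[3,1,125]], yaw=[0,0,0,0,0,0,0])

```text
clock: 11.65
tool_pos: [0.5217, -0.2115, 0.1148]
tool_rot: [0.0, 0.994, 0.109, 0.0]
force: [-0.5, 0.9, -0.9]
gripper_width: 0.001
finger_force: 0.0
```

servo_tool(hand=[0,0,0], dp=[[0,0,1.5],[0,0,3],[0,0,4.5]], yaw=[0,0,0])

```text
clock: 12.02
tool_pos: [0.5213, -0.2115, 0.11]
tool_rot: [0.0, 0.994, 0.109, 0.0]
force: [-0.4, 0.2, -0.2]
gripper_width: 0.0
finger_force: 0.0
```

servo_tool(hand=[0,0], dp=[[0,0,1],[0,0,1.5]], yaw=[0,0])

```text
clock: 12.28
tool_pos: [0.5215, -0.2115, 0.1085]
tool_rot: [0.0, 0.994, 0.109, 0.0]
force: [-0.4, 0.6, 2.8]
gripper_width: -0.0
finger_force: 0.9
```

servo_tool(hand=[0,0], dp=[[0,0,1],[0,0,1.7]], yaw=[0,0])

```text
clock: 12.52
tool_pos: [0.5214, -0.2116, 0.1067]
tool_rot: [0.0, 0.994, 0.109, 0.0]
force: [-0.1, 0.3, 3.1]
gripper_width: 0.001
finger_force: 1.4
```

servo_tool(hand=[0,0], dp=[[0,0,0.6],[0,0,1]], yaw=[0,0])

```text
clock: 12.78
tool_pos: [0.5214, -0.2115, 0.1057]
tool_rot: [0.0, 0.994, 0.109, 0.0]
force: [0.8, 0.1, 4.8]
gripper_width: -0.001
finger_force: 1.7
```

servo_tool(hand=[0,0], dp=[[0,0,0.4],[0,0,0.7]], yaw=[0,0])

```text
clock: 13.02
tool_pos: [0.5213, -0.2115, 0.105]
tool_rot: [0.0, 0.994, 0.109, 0.0]
force: [0.9, -0.3, 5.1]
gripper_width: -0.003
finger_force: 1.9
```

Not bottomed yet; I'll go a little further.

servo_tool(hand=[0,0], dp=[[0,0,0.4],[0,0,0.6]], yaw=[0,0])

```text
clock: 13.28
tool_pos: [0.5214, -0.2115, 0.1046]
tool_rot: [0.0, 0.994, 0.109, 0.0]
force: [0.6, -0.2, 7.7]
gripper_width: -0.006
finger_force: 3.6
```

servo_tool(hand=[0,0], dp=[[0,0,0.3],[0,0,0.3]], yaw=[0,0])

```text
clock: 13.52
tool_pos: [0.5215, -0.2115, 0.1045]
tool_rot: [0.0, 0.994, 0.109, 0.0]
force: [-1.1, 0.1, 8.9]
gripper_width: 0.003
finger_force: 4.4
```

The key has bottomed: the force jumped to about 9 N with the tip stopped. I'll release and draw clear.

servo_tool(hand=[0,0,0,0,0,0,0,0,0], dp=[[0,0,-3],[0,0,-10],[0,0,-30],[0,0,-60],[-20,0,-95],[-50,0,-120],[-70,0,-130],[-70,0,-130],[-70,0,-130]], yaw=[0,0,0,0,0,0,0,0,0])

```text
clock: 14.65
tool_pos: [0.4533, -0.2264, 0.2335]
tool_rot: [-0.0, 0.994, 0.109, -0.0]
force: [-0.0, 0.1, -0.0]
gripper_width: -0.003
finger_force: 0.0
```

Run:
```python
from h import *
a=arm.get_image('wrist')['img'][:,:,::-1];b=arm.get_image('top')['img'][:,:,::-1]
cv2.imwrite('pics/fin.png',np.vstack([a[100:330],b[110:320]]));print(arm.state()['force'])
```

```text
[ 0.46259247 -0.16524659 -0.16410269]
```

View pics/fin.png

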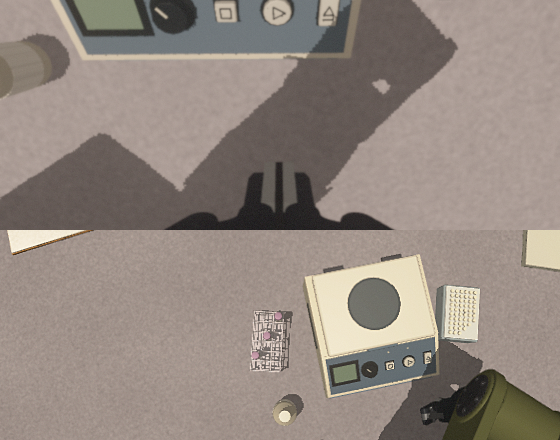

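The lid is shut, the keys are up (start key at (277,12) in the wrist half), the other items are undisturbed and the arm is clear.

```bash
python3 -c "
from bench import arm
print(arm.job_done())"
```

```text
the job is handed in; nothing more can be done
None
```

The lid is fully shut, the start key was pressed all the way in and sprang back, the arm is clear, and the job is handed in; the hand-in call returned no verdict.

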